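# Boiler service: union nuts into their dishes by size

### The job

Sort the four six-sided brass union nuts from the boiler into the four round steel dishes by size: the largest nut in the largest dish, the second largest nut in the second largest dish, and so on down to the smallest nut in the smallest dish, each lying flat on its dish's floor, the same way up as it lies now. Leave the two round copper pipe sleeves standing where they are.

Things in the scene. Friction and masses are not known exactly. Their poses are not given: they have to be found in the camera images.
- nut_xl: the largest of the four six-sided brass union nuts, loose and lying flat: 57 mm across flats, 66 mm across corners, 30 mm high, open bore. Origin at the centre of its underside, z up; x points at the middle of one flat, so there are flats every 60 degrees from x
- nut_l: the second largest of the four six-sided brass union nuts, loose and lying flat: 45 mm across flats, 52 mm across corners, 28 mm high, open bore. Origin at the centre of its underside, z up; x points at the middle of one flat, so there are flats every 60 degrees from x
- nut_m: the second smallest of the four six-sided brass union nuts, loose and lying flat: 34 mm across flats, 39 mm across corners, 26 mm high, open bore. Origin at the centre of its underside, z up; x points at the middle of one flat, so there are flats every 60 degrees from x
- nut_s: the smallest of the four six-sided brass union nuts, loose and lying flat: 24 mm across flats, 28 mm across corners, 24 mm high, open bore. Origin at the centre of its underside, z up; x points at the middle of one flat, so there are flats every 60 degrees from x
- dish_xl: the largest of the four low round steel parts dishes, fixed to the table by its magnet: 94 mm inside, 100 mm outside diameter, upright wall 3 mm thick, rim 10 mm above the table, flat inner floor 3 mm above the table. Origin at the centre of its underside, z up
- dish_l: the second largest of the four low round steel parts dishes, fixed to the table by its magnet: 80 mm inside, 86 mm outside diameter, upright wall 3 mm thick, rim 10 mm above the table, flat inner floor 3 mm above the table. Origin at the centre of its underside, z up
- dish_m: the second smallest of the four low round steel parts dishes, fixed to the table by its magnet: 66 mm inside, 72 mm outside diameter, upright wall 3 mm thick, rim 10 mm above the table, flat inner floor 3 mm above the table. Origin at the centre of its underside, z up
- dish_s: the smallest of the four low round steel parts dishes, fixed to the table by its magnet: 54 mm inside, 60 mm outside diameter, upright wall 3 mm thick, rim 10 mm above the table, flat inner floor 3 mm above the table. Origin at the centre of its underside, z up
- sleeve_big: a plain round copper pipe sleeve standing on end, 43 mm diameter, 45 mm high, open tube, loose; not a nut, to be left where it is. Origin at the centre of its underside
- sleeve_small: a plain round copper pipe sleeve standing on end, 27 mm diameter, 34 mm high, open tube, loose; not a nut, to be left where it is. Origin at the centre of its underside

How it is judged:
At the end, for the whole second after the job is handed in: Each nut lies flat (under 0.1 rad) and at rest on the floor of the dish of its own size rank, centre within 18.5, 17.5, 16, 15 mm (largest to smallest) of the dish's, underside 1 to 6 mm above the dish's; both sleeves upright (under 0.1 rad), never moved over 20 mm (horizontal distance between nut_xl and dish_xl below 0.0185 m and z of nut_xl in the frame of dish_xl between 0.001 and 0.006 m and angle between each of nut_xl, nut_l, nut_m, nut_s, sleeve_big, sleeve_small's own z axis and vertical below 0.1 rad and linear speed of each of nut_xl, nut_l, nut_m, nut_s below 0.02 m/s and angular speed of each of nut_xl, nut_l, nut_m, nut_s below 0.2 rad/s and horizontal distance between nut_l and dish_l below 0.0175 m and z of nut_l in the frame of dish_l between 0.001 and 0.006 m and horizontal distance between nut_m and dish_m below 0.016 m and z of nut_m in the frame of dish_m between 0.001 and 0.006 m and horizontal distance between nut_s and dish_s below 0.015 m and z of nut_s in the frame of dish_s between 0.001 and 0.006 m); the robot touches nothing.
It fails at once if a copper sleeve is moved by more than 20 mm (distance of any of sleeve_big, sleeve_small from where it was at the start of the episode above 0.02 m).
It also fails if it takes over 96 s, if anything falls off the work surface, if the arm or the gripper's body presses on something with over 40 N, if the wrist force passes 120 N, or if a joint passes its speed limit or range.

### The arm

A 6-joint arm with a two-finger parallel gripper is mounted at the origin on the work surface. World frame = base frame: x ahead of the robot, y to its left, z up, the work surface at z = 0. Lengths are in m, angles in rad, forces in N, time in s.
With the tool pointing down it reaches from about 0.15 to 0.775 m from the base axis. Payload 6.1 kg.
Tool frame: the origin (TCP) lies at the very end of the fingers, on their centre line; the grasp point (between the pads) lies 19 mm behind it; x points along the fingers, y is the direction in which the jaws open and shut, and the axes are right-handed (so a half turn about x gives the same grasp; the last joint's range is limited). The gripper opens to 85 mm and grips with 20 to 120 N. Pads are 22 mm wide; open, the fingers measure 114 mm over their backs; the gripper's body (76 mm by 85 mm) begins 54 mm behind the grasp point. The pads swing forward as they close: fully open they stand 13 mm farther back than shut.
Start: joints at [-1.307, 0.126, -0.04, 1.405, 0, 1.571], TCP at [0.137, -0.507, 0.231] pointing down, gripper open.
Joint ranges: [-2.72, 2.72], [-0.95, 1.95], [-1.27, 1.35], [-1.78, 2.02], [-1.46, 1.47], [-3.14, 3.14]. Speed limits (rad/s): [2.39, 2.39, 3.01, 3.14, 3.14, 3.14].

### API

Orientations are given as a unit quaternion [x, y, z, w].
In Python, from plant import * gives the robot as it stands. The module is installed in compiled form; this text tells all that it offers.
- The arm moves only by the shell command python3 -m creep 'ROWS'. ROWS is JSON, a list of rows, each a list of 7 numbers: the shift along the world's x, y, z in mm, then the turn, a rotation vector about the world's x, y, z in rad, then the opening, from 0 (shut) to 1 (fully open). A call has 1 to 20 rows; each row shifts and turns the commanded pose from where the row before left it; what a row does not reach is not made up. A row lasts 1/8 s, in which the tool goes at most 62.5 mm and 10.7 degrees, less where a joint would pass 70% of its speed; a pose out of reach is approached as far as the arm can. A call is refused whole if a number of a shift passes 62.5 or a number of a turn 0.188, either way. A call with a gripper value outside its range is refused whole. The fingers move at their own pace and stop on an object; the grip force is fixed at half the most. Time passes only in rows, so rows that do not move let the fingers close. It gives the time, the measured TCP pose, the force and the opening at its end, in the units of the state.
- get_obs(): the state, without advancing time (a new reading comes with each control period).
- snapshot(name): name is "side" or "top"; returns the picture (420x560x3 uint8, red, green, blue); there is no depth.
- camera_params(name): a dict with "fx", "fy", "cx", "cy" (pixels), "D" ([k1, k2, p1, p2, k3] as OpenCV has them; the pictures are not rectified), "R" (3x3) and "t" (3): a world point X has camera coordinates R X + t. Camera axes: x right, y down, z forward; pixel columns grow to the right and rows downward; lengths in m; the calibration is good to about 2 mm. A picture is of the moment at which its call begins. camera_params takes no time and is no camera call.
- finish_job(): hands the job in, once; it reports no verdict.
Trained networks look in the newest picture that a camera, given by its name, has taken for a name from the list of things; names that differ only in an ending like _2 or _b are one class to them, and where a whole thing is asked for, a point or a joint stands for the part that bears it (a point fixed in the world has none). Each returns a list of dicts, best first, with "conf" (0 to 1); they miss things now and then, are a little off and sometimes report something else, mostly with a low value. They report only what shows in the picture. A call takes as long as a camera call.
- look_for(thing, camera): "at" ([column, row] in pixels, amid what is visible of it).
The state is a dict: "time": time; "joint_pos": joint angles; "joint_vel": joint speeds; "effort": joint torques, N m; "tcp_pos": TCP position; "tcp_rot": TCP orientation; "wrist_force": force on the tool from outside, world axes, zero at the start; "wrist_torque": the same for the moment, N m; "gripper_width": finger opening in m.
Only numpy, scipy, OpenCV 4.12 (cv2) and the standard library are available. Lean on these libraries where they do the work, as an engineer would, in place of code of your own. Each camera call takes 0.05 s, during which the arm holds its last target.

## Working session

There is one attempt and no reset: what is moved stays moved. The work goes in short steps, Python scripts to look and compute and a shell command to move; the robot and the scene stay as the last step left them, time stands still between calls to the robot, and variables do not carry over. Pictures are saved under pics/ and viewed, and the job is handed in when it is done.

```bash
mkdir -p pics; python3 - <<'E'
from plant import *
import cv2
o=get_obs(); print({k:(v if not hasattr(v,'tolist') else v.tolist()) for k,v in o.items()})
for n in("top","side"):
    im=snapshot(n); cv2.imwrite(f"pics/{n}0.png",im[:,:,::-1]); p=camera_params(n); print(n,p)
    
    for t in ["nut_xl","nut_l","nut_m","nut_s","dish_xl","dish_l","dish_m","dish_s","sleeve_big","sleeve_small"]:
        print(t,[(d["conf"],d["at"]) for d in look_for(t,n)][:3])
E
```

```text
{'time': 0.0, 'joint_pos': [-1.307030098114596, 0.12640236263248367, -0.040615369043452594, 1.4053914587115226, -4.2637294733080334e-05, 1.5707607759971192], 'joint_vel': [-0.0005756025524287562, 6.043466212460326e-05, -0.00020923665189965702, 0.0019062926407554007, -0.0007741939580015302, -0.0012375219956742333], 'effort': [0.0025843450566753745, -43.59188675880432, 35.29205560684204, 0.017433256725780666, 0.00023800760573067237, -1.038771586081566e-05], 'tcp_pos': [0.13675921310278674, -0.50645446996304, 0.23051336493547533], 'tcp_rot': [-0.7008744773171675, -0.09356108750463717, 0.7010543172489636, -0.09243448608028514], 'wrist_force': [1.2487278436997025, -0.1836891250977809, -0.10066821422487887], 'wrist_torque': [0.039129397571054686, -0.01224006785246996, 0.06322154757575274], 'gripper_width': 0.08510448871810992}
top {'fx': 513.8718939332912, 'fy': 513.8718939332912, 'cx': 274.9956008395439, 'cy': 198.81811031614222, 'D': array([-0.01637722,  0.        ,  0.        ,  0.        ,  0.        ]), 'R': array([[ 0.00387333, -0.99999177, -0.00121021],
       [-0.99733297, -0.00377
[... 720 characters left out ...]
: 283.2436557577595, 'cy': 205.0364480936916, 'D': array([-0.01909947,  0.        ,  0.        ,  0.        ,  0.        ]), 'R': array([[-0.71566114, -0.69843944, -0.00338683],
       [-0.45058128,  0.46538568, -0.76183507],
       [ 0.53367185, -0.54368972, -0.64776219]]), 't': array([0.38736176, 0.26644975, 0.75312961])}
nut_xl [(0.76, [397.5, 142.6])]
nut_l [(0.86, [234.1, 330.6])]
nut_m [(0.86, [234.1, 330.6])]
nut_s [(0.86, [234.1, 330.6])]
dish_xl [(0.94, [283.7, 180.3]), (0.21, [271.6, 244.8])]
dish_l [(0.94, [233.0, 208.8])]
dish_m [(0.94, [233.0, 208.8])]
dish_s [(0.94, [233.0, 208.8])]
sleeve_big [(0.95, [272.8, 244.2]), (0.18, [336.0, 209.2])]
sleeve_small [(0.6, [336.1, 208.3])]
```

View pics/top0.png

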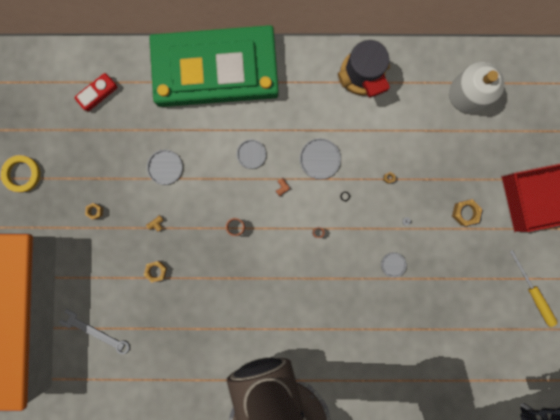

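View pics/side0.png

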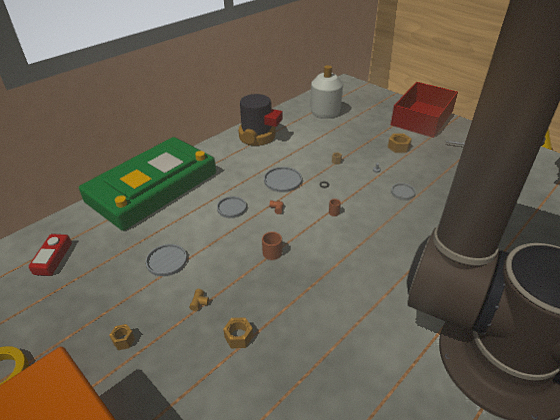

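The top view shows the nuts at (467,213) xl, (155,271) l, (93,211) m and (389,178) s. The dishes are at (321,159) xl, (166,167) l, (252,154) m and (394,264) s. The sleeves are at (236,227) and (320,232). Next I'll zoom in for masks.

```bash
python3 - <<'E'
import cv2,numpy as np
def sheet(n,cs,r=22,k=8):
    im=cv2.imread(f"pics/{n}0.png"); 
    t=[cv2.resize(im[y-r:y+r,x-r:x+r],None,fx=180/(2*r),fy=180/(2*r),interpolation=cv2.INTER_NEAREST) for x,y in cs]
    cv2.imwrite(f"pics/{n}_crops.png",np.vstack([np.hstack(t[:4]),np.hstack(t[4:8])]))
sheet("top",[(467,213),(155,271),(93,211),(389,178),(321,159),(166,167),(252,154),(394,264)])
sheet("side",[(399,143),(237,332),(122,337),(336,158),(283,180),(167,260),(232,207),(402,191)])
for n,cs in (("top",[(467,213),(155,271),(93,211),(389,178)]),("side",[(399,143),(237,332),(122,337),(336,158)])):
    hsv=cv2.cvtColor(cv2.imread(f"pics/{n}0.png"),cv2.COLOR_BGR2HSV)
    for x,y in cs:
        print(n,[hsv[y,x+d].tolist() for d in range(-14,15,2)])
E
```

```text
top [[17, 122, 111], [17, 153, 123], [18, 151, 157], [19, 145, 157], [17, 63, 114], [22, 21, 132], [25, 23, 134], [22, 21, 132], [23, 24, 130], [21, 32, 126], [17, 108, 113], [18, 153, 115], [18, 153, 150], [18, 152, 156], [17, 97, 123]]
top [[25, 23, 133], [18, 47, 142], [18, 124, 163], [18, 153, 135], [17, 141, 78], [20, 43, 71], [20, 22, 71], [26, 25, 83], [23, 24, 125], [19, 39, 139], [18, 117, 165], [18, 150, 158], [18, 144, 94], [20, 44, 69], [25, 23, 68]]
top [[25, 22, 129], [27, 22, 129], [22, 29, 132], [18, 96, 156], [18, 149, 130], [17, 155, 69], [17, 82, 65], [20, 24, 65], [18, 44, 76], [18, 119, 142], [18, 154, 141], [17, 145, 72], [16, 64, 68], [20, 22, 70], [21, 25, 72]]
top [[15, 63, 150], [15, 64, 151], [15, 68, 154], [15, 74, 148], [16, 106, 128], [18, 149, 139], [17, 118, 115], [14, 84, 128], [16, 103, 134], [18, 145, 141], [17, 124, 121], [15, 77, 113], [14, 71, 150], [14, 71, 154], [14, 73, 153]]
side [[27, 25, 112], [26, 31, 114], [17, 140, 100], [15, 130, 100], [19, 129, 99], [19, 146, 110], [18, 150, 131], [17, 159, 127], [18, 141, 132], [19, 148, 131], [17, 135, 128], [18, 146, 136], [15, 107, 79], [23, 30, 112], [26, 36, 121]]
side [[30, 21, 109], [18, 149, 128], [18, 158, 137], [19, 150, 102], [20, 108, 66], [35, 24, 63], [35, 23, 66], [19, 30, 121], [30, 18, 111], [41, 19, 110], [43, 21, 110], [18, 126, 130], [19, 155, 140], [18, 132, 95], [18, 92, 69]]
side [[41, 20, 103], [18, 120, 113], [18, 159, 136], [17, 139, 99], [11, 84, 67], [16, 125, 63], [100, 14, 55], [70, 13, 59], [18, 136, 122], [19, 154, 136], [18, 110, 67], [16, 102, 65], [16, 115, 69], [20, 80, 67], [45, 8, 63]]
side [[28, 24, 129], [32, 27, 130], [35, 22, 128], [30, 20, 127], [27, 22, 127], [19, 97, 108], [20, 104, 103], [18, 91, 92], [19, 81, 88], [17, 89, 86], [16, 93, 124], [18, 41, 111], [46, 23, 120], [23, 27, 121], [30, 19, 120]]
```

View pics/top_crops.png

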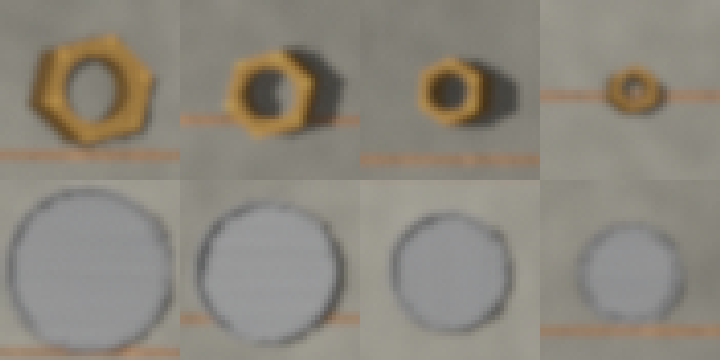

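View pics/side_crops.png

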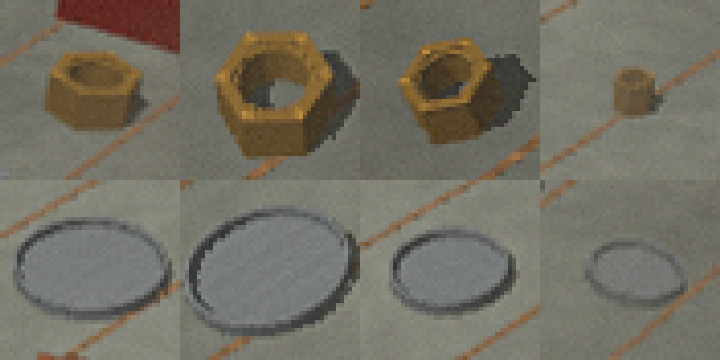

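```bash
cat > fit.py <<'E'
import cv2,numpy as np
from scipy.optimize import minimize
from plant import camera_params
P={n:camera_params(n) for n in("top","side")}
def proj(n,X):
    p=P[n];K=np.array([[p["fx"],0,p["cx"]],[0,p["fy"],p["cy"]],[0,0,1]])
    return cv2.projectPoints(np.asarray(X,float).reshape(-1,1,3),cv2.Rodrigues(np.array(p["R"]))[0],np.array(p["t"]),K,np.array(p["D"]))[0].reshape(-1,2)
def ray(n,uv):
    p=P[n];K=np.array([[p["fx"],0,p["cx"]],[0,p["fy"],p["cy"]],[0,0,1]])
    q=cv2.undistortPoints(np.array([[uv]],float),K,np.array(p["D"]))[0,0]
    d=np.array(p["R"]).T@np.r_[q,1]; c=-np.array(p["R"]).T@p["t"]; return c,d
def onplane(n,uv,z):
    c,d=ray(n,uv); return c+d*(z-c[2])/d[2]
def tri(a,b):
    c1,d1=ray("top",a);c2,d2=ray("side",b)
    d1/=np.linalg.norm(d1);d2/=np.linalg.norm(d2)
    s=np.linalg.lstsq(np.c_[d1,-d2],c2-c1,rcond=None)[0]
    A=c1+s[0]*d1;B=c2+s[1]*d2
    return (A+B)/2,np.linalg.norm(A-B)
U=6
def crop_alpha(im,c,r,kind):
    x,y=int(round(c[0])),int(round(c[1])); cr=im[max(y-r,0):y+r,max(x-r,0):x+r]
    if kind=="brass":
        h=cv2.cvtColor(cr,cv2.COLOR_BGR2HSV).astype(float); a=(h[...,1]-60)/70*(h[...,0]>11)*(h[...,0]<25)
    else:
        f=cr.astype(float); a=((f[...,0]-f[...,2])+7)/14
    a=np.clip(a,0,1).astype(np.float32)
    a=cv2.resize(a,None,fx=U,fy=U,interpolation=cv2.INTER_CUBIC)>.5
    cs,_=cv2.findContours(a.astype(np.uint8),cv2.RETR_EXTERNAL,cv2.CHAIN_APPROX_NONE)
    c0=max(cs,key=cv2.contourArea); m=np.zeros(a.shape,np.uint8); cv2.fillPoly(m,[cv2.convexHull(c0)],1)
    return m,(max(x-r,0),max(y-r,0))
def mask_of(n,X,off,shape):
    uv=(proj(n,X)-off+.5)*U-.5
    m=np.zeros(shape,np.uint8); cv2.fillConvexPoly(m,np.round(cv2.convexHull(uv.astype(np.float32))*16).astype(np.int32),1,shift=4); return m
def nutpts(x,y,z,yaw,af,h):
    R=af/np.sqrt(3); a=yaw+np.pi/6+np.arange(6)*np.pi/3
    return np.array([[x+R*np.cos(t),y+R*np.sin(t),zz] for zz in(z,z+h) for t in a])
def cyl(x,y,z,R,h):
    a=np.arange(60)*np.pi/30
    return np.array([[x+R*np.cos(t),y+R*np.sin(t),zz] for zz in(z,z+h) for t in a])
def fit(ims,cs,shape,x0,views=("top","side"),kind="brass",r=24):
    M={n:crop_alpha(ims[n],cs[n],r,kind) for n in views}
    def cost(p):
        c=0
        for n in views:
            m,off=M[n]; q=mask_of(n,shape(p),np.array(off),m.shape); c+=(m^q).sum()/m.sum()
        return c
    best=None
    for yaw in (0,.26,.52,.79) if len(x0)==4 else (0,):
        p0=np.array(list(x0)); 
        if len(p0)==4:p0[3]=yaw
        d=np.vstack([p0]+[p0+np.eye(len(p0))[i]*([.006,.006,.004,.2][i]) for i in range(len(p0))])
        s=minimize(cost,p0,method="Nelder-Mead",options=dict(initial_simplex=d,maxiter=300,xatol=1e-5,fatol=1e-5))
        if best is None or s.fun<best.fun: best=s
    return best.x,best.fun
E
python3 - <<'E'
from fit import *
ims={n:cv2.imread(f"pics/{n}0.png") for n in("top","side")}
N={"xl":((467,213),(399,143),.057,.030),"l":((155,271),(237,332),.045,.028),"m":((93,211),(122,337),.034,.026),"s":((389,178),(336,158),.024,.024)}
for k,(a,b,af,h) in N.items():
    t,g=tri(a,b); q=onplane("top",a,h)
    for vs in (("top","side"),):
        p,f=fit(ims,{"top":a,"side":b},lambda p:nutpts(*p,af,h),[q[0],q[1],0,0],vs)
        print("nut",k,t.round(4),round(g,4),p.round(4),"yaw60",round(p[3]%(np.pi/3),3),round(f,3))
    for v in ("top","side"):
        p,f=fit(ims,{"top":a,"side":b},lambda p:nutpts(p[0],p[1],0,p[3],af,h),[q[0],q[1],0,0],(v,)); print("   ",v,p.round(4),round(p[3]%(np.pi/3),3),round(f,3))
D={"xl":((321,159),(283,180),.1),"l":((166,167),(167,260),.086),"m":((252,154),(232,207),.072),"s":((394,264),(402,191),.06)}
for k,(a,b,d) in D.items():
    t,g=tri(a,b);q=onplane("top",a,.005)
    o=[]
    for vs in(("top","side"),("top",),("side",)):
        p,f=fit(ims,{"top":a,"side":b},lambda p:cyl(p[0],p[1],p[2] if len(vs)>1 else 0,d/2,.01),[q[0],q[1],0],vs,"grey",30); o+=[p.round(4),round(f,3)]
    print("dish",k,t.round(4),o)
for k,a,b,h in(("big",(236,227),(272,245),.045),("small",(320,232),(335,208),.034)): print(k,tri(a,b),onplane("side",b,h/2))
E
```

```text
nut xl [ 0.5099 -0.4517  0.0096] 0.0008 [ 0.5105 -0.4506 -0.0035  1.3356] yaw60 0.288 0.087
    top [ 0.5103 -0.4492  0.0062  0.2855] 0.285 0.041
    side [ 0.5084 -0.4465  0.0074  0.3191] 0.319 0.05
nut l [0.3686 0.2957 0.0122] 0.0006 [ 0.3674  0.295  -0.0027  0.2913] yaw60 0.291 0.204
    top [0.3676 0.2943 0.0024 0.2815] 0.282 0.066
    side [0.3661 0.2963 0.0047 0.276 ] 0.276 0.132
nut m [0.5102 0.4473 0.0108] 0.0024 [ 0.5112  0.446  -0.0028  0.4778] yaw60 0.478 0.095
    top [0.5111 0.4458 0.0012 0.5552] 0.555 0.067
    side [0.509  0.4463 0.0091 0.4969] 0.497 0.025
nut s [ 0.594  -0.2649  0.0084] 0.0008 [ 0.5949 -0.2663 -0.0055  0.5843] yaw60 0.584 0.308
    top [ 0.5942 -0.2651  0.002   0.4103] 0.41 0.165
    side [ 5.902e-01 -2.598e-01 -6.000e-04  6.158e-01] 0.616 0.14
dish xl [ 0.6414 -0.1018 -0.0046] [array([ 0.6437, -0.1019, -0.0079]), np.float64(0.241), array([ 0.6405, -0.0983,  0.0008]), np.float64(0.168), array([ 6.392e-01, -9.780e-02, -6.000e-04]), np.float64(0.101)]
dish l [ 0.6202  0.2775 -0.0031] [array([ 0.6225,  0.2785, -0.0081]), np.float64(0.237), array([0.6189, 0.28  , 0.    ]), np.float64(0.192), array([6.175e-01, 2.803e-01, 5.000e-04]), np.float64(0.076)]
dish m [ 0.6523  0.0668 -0.0015] [array([ 0.6556,  0.0673, -0.0072]), np.float64(0.328), array([0.6509, 0.0682, 0.0022]), np.float64(0.221), array([0.651 , 0.0696, 0.0017]), np.float64(0.131)]
dish s [ 0.3866 -0.2767 -0.0008] [array([ 0.3771, -0.3116, -0.1647]), np.float64(1.026), array([ 0.3861, -0.2716, -0.0033]), np.float64(0.284), array([ 0.4782, -0.4327,  0.0338]), np.float64(1.0)]
big (array([0.47400326, 0.10311808, 0.01916441]), np.float64(0.0006282839795097071)) [0.47187435 0.10556092 0.0225    ]
small (array([ 0.46263384, -0.09813475,  0.00679405]), np.float64(0.00035647130282295966)) [ 0.45554218 -0.08850861  0.017     ]
```

```bash
cat > go.py <<'E'
import sys,numpy as np
from plant import get_obs
from scipy.spatial.transform import Rotation as R
def delta(x,y,z,yaw=None,verbose=True):
    o=get_obs(); p=np.array(o["tcp_pos"]); r=R.from_quat(o["tcp_rot"]); m=r.as_matrix()
    yj=np.arctan2(m[1,1],m[0,1])
    if yaw is None: yaw=yj
    k=[yaw+i*np.pi/3 for i in range(-9,9)] if sixty else [yaw+i*np.pi for i in range(-3,3)]
    yt=min(k,key=lambda a:abs(a-yj)); 
    X=np.array([0,0,-1.]);Y=np.array([np.cos(yt),np.sin(yt),0]);T=np.c_[X,Y,np.cross(X,Y)]
    rv=(R.from_matrix(T)*r.inv()).as_rotvec()
    print("t",round(o["time"],2),"tcp",(p*1000).round(1),"jaw yaw",round(yj,3),"w",round(o["gripper_width"]*1000,1),"j",np.round(o["joint_pos"],2),"F",np.round(o["wrist_force"],1))
    print("shift mm",(np.array([x,y,z])*1000-p*1000).round(1),"rotvec",rv.round(3))
sixty="60" in sys.argv
a=[float(v) for v in sys.argv[1:] if v!="60"]
delta(*a)
E
for y in 0.295 1.342 2.389; do python3 go.py .5098 -.4485 .1 $y; done; python3 go.py 0.386 -.2715 .1 .2 60
```

```text
t 1.1 tcp [ 136.9 -506.8  231.3] jaw yaw -1.307 w 85.1 j [-1.31  0.13 -0.04  1.41  0.    1.57] F [-0.2 -0.8  0.2]
shift mm [ 372.9   58.3 -131.3] rotvec [ 0.    0.   -1.54]
t 1.1 tcp [ 136.9 -506.8  231.3] jaw yaw -1.307 w 85.1 j [-1.31  0.13 -0.04  1.41  0.    1.57] F [-0.2 -0.8  0.2]
shift mm [ 372.9   58.3 -131.3] rotvec [ 0.     0.    -0.493]
t 1.1 tcp [ 136.9 -506.8  231.3] jaw yaw -1.307 w 85.1 j [-1.31  0.13 -0.04  1.41  0.    1.57] F [-0.2 -0.8  0.2]
shift mm [ 372.9   58.3 -131.3] rotvec [0.    0.    0.554]
t 1.1 tcp [ 136.9 -506.8  231.3] jaw yaw -1.307 w 85.1 j [-1.31  0.13 -0.04  1.41  0.    1.57] F [-0.2 -0.8  0.2]
shift mm [ 249.1  235.3 -131.3] rotvec [0.   0.   0.46]
```

```bash
python3 -m creep '[[46.6,7.3,-12.5,0,0,0.0693,1],[46.6,7.3,-12.5,0,0,0.0693,1],[46.6,7.3,-12.5,0,0,0.0693,1],[46.6,7.3,-12.5,0,0,0.0693,1],[46.6,7.3,-12.5,0,0,0.0693,1],[46.6,7.3,-12.5,0,0,0.0693,1],[46.6,7.3,-12.5,0,0,0.0693,1],[46.6,7.3,-12.5,0,0,0.0693,1],[0,0,0,0,0,0,1],[0,0,0,0,0,0,1]]'; python3 go.py .5098 -.4485 .006 -0.753
python3 - <<'E'
from plant import *
import cv2
for n in("top","side"): cv2.imwrite(f"pics/{n}1.png",snapshot(n)[:,:,::-1])
a=cv2.imread("pics/top1.png")[130:280,370:560];b=cv2.imread("pics/side1.png")[40:190,300:490]
import numpy as np
cv2.imwrite("pics/c1.png",cv2.resize(np.hstack([a,b]),(760,300)))
E
```

```text
time: 2.35
tcp_pos: [0.5094, -0.4483, 0.131]
tcp_rot: [-0.649, -0.281, 0.649, -0.281]
wrist_force: [0.1, -0.2, 0.6]
gripper_width: 0.0857
t 2.35 tcp [ 509.4 -448.3  131. ] jaw yaw -0.753 w 85.7 j [-0.72  0.43  0.15  1.29 -0.    1.6 ] F [ 0.1 -0.2  0.6]
shift mm [   0.4   -0.2 -125. ] rotvec [-0.    -0.001 -0.   ]
```

View pics/c1.png

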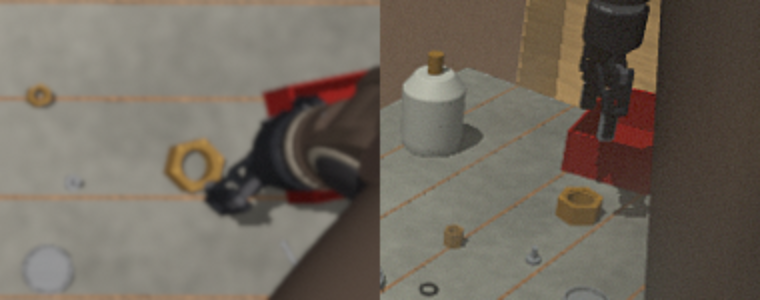

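```bash
python3 - <<'E'
from fit import *
from plant import get_obs
o=get_obs();p=np.array(o["tcp_pos"])
from scipy.spatial.transform import Rotation as R
y=R.from_quat(o["tcp_rot"]).as_matrix()[:,1]
for n,(x0,y0) in(("top",(370,130)),("side",(300,40))):
    im=cv2.imread(f"pics/{n}1.png")
    q=proj(n,[p,p+y*.0425+[0,0,.013],p-y*.0425+[0,0,.013],p-[0,0,p[2]]]); print(n,q.round(1).tolist())
    im=cv2.resize(im[y0:y0+150,x0:x0+190],None,fx=2,fy=2,interpolation=cv2.INTER_CUBIC)
    for u,c in zip(q,[(0,0,255),(0,255,0),(0,255,0),(255,0,0)]): cv2.circle(im,tuple(int(v) for v in (u-[x0,y0])*2),4,c,1)
    cv2.imwrite(f"pics/c1{n}.png",im)
a=cv2.imread("pics/c1top.png");b=cv2.imread("pics/c1side.png");cv2.imwrite("pics/c1b.png",np.hstack([a,b]))
E
```

```text
top [[486.5, 210.8], [502.0, 196.1], [475.8, 224.9], [464.3, 213.5]]
side [[406.4, 105.3], [403.3, 93.9], [411.5, 108.4], [398.4, 146.3]]
```

View pics/c1b.png

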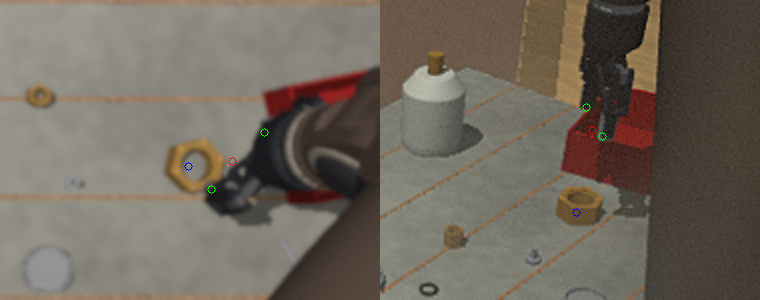

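The tool overlays its projection in both views, and the nut is centred below it. Descending and gripping.

```bash
python3 -m creep '[[0,0,-40,0,0,0,1],[0,0,-40,0,0,0,1],[0,0,-25,0,0,0,1],[0,0,-12,0,0,0,1],[0,0,-8,0,0,0,1],[0,0,0,0,0,0,1],[0,0,0,0,0,0,0],[0,0,0,0,0,0,0],[0,0,0,0,0,0,0],[0,0,0,0,0,0,0],[0,0,0,0,0,0,0],[0,0,0,0,0,0,0]]';python3 go.py .64 -.098 .13
```

```text
time: 3.95
tcp_pos: [0.5103, -0.4488, 0.0077]
tcp_rot: [0.649, 0.281, -0.648, 0.282]
wrist_force: [-0.5, 0.8, 6.4]
gripper_width: 0.0556
t 3.95 tcp [ 510.3 -448.8    7.7] jaw yaw -0.753 w 55.6 j [-0.72  0.49 -0.04  1.03 -0.    1.6 ] F [-0.5  0.8  6.4]
shift mm [129.7 350.8 122.3] rotvec [ 0.001  0.001 -0.   ]
```

```bash
python3 -m creep '[[0,0,10,0,0,0,0],[0,0,30,0,0,0,0],[0,0,40,0,0,0,0],[0,0,40,0,0,0,0],[0,0,0,0,0,0,0]]';python3 go.py .64 -.098 .13
python3 - <<'E'
from plant import *
import cv2
for n in("top","side"): cv2.imwrite(f"pics/{n}2.png",snapshot(n)[:,:,::-1])
a=cv2.imread("pics/top2.png")[130:280,370:560];b=cv2.imread("pics/side2.png")[40:190,300:490]
import numpy as np
cv2.imwrite("pics/c2.png",cv2.resize(np.hstack([a,b]),(760,300)))
E
```

```text
time: 4.58
tcp_pos: [0.5112, -0.4497, 0.1304]
tcp_rot: [0.65, 0.279, -0.648, 0.283]
wrist_force: [0.3, 0.1, -2.7]
gripper_width: 0.0556
t 4.58 tcp [ 511.2 -449.7  130.4] jaw yaw -0.753 w 55.6 j [-0.72  0.43  0.14  1.28  0.    1.6 ] F [ 0.3  0.1 -2.7]
shift mm [128.8 351.7  -0.4] rotvec [ 0.004  0.005 -0.   ]
```

View pics/c2.png

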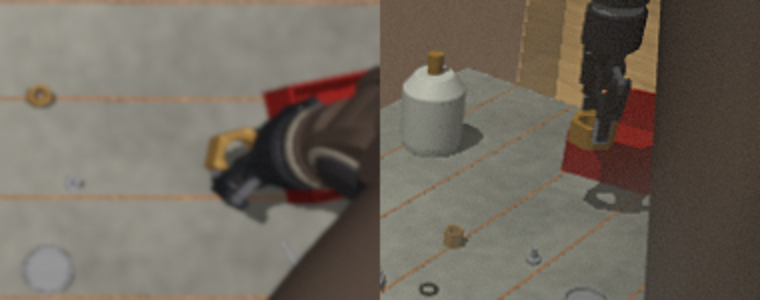

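```bash
python3 -m creep '[[16.1,44,0,0,0,0,0],[16.1,44,0,0,0,0,0],[16.1,44,0,0,0,0,0],[16.1,44,0,0,0,0,0],[16.1,44,0,0,0,0,0],[16.1,44,0,0,0,0,0],[16.1,44,0,0,0,0,0],[16.1,44,0,0,0,0,0],[0,0,0,0,0,0,0],[0,0,-40,0,0,0,0],[0,0,-40,0,0,0,0],[0,0,0,0,0,0,0],[0,0,0,0,0,0,0]]';python3 go.py .64 -.098 .011
python3 - <<'E'
from plant import *
import cv2
for n in("top","side"): cv2.imwrite(f"pics/{n}3.png",snapshot(n)[:,:,::-1])
a=cv2.imread("pics/top3.png")[80:230,240:430];b=cv2.imread("pics/side3.png")[90:240,200:390]
import numpy as np
cv2.imwrite("pics/c3.png",cv2.resize(np.hstack([a,b]),(760,300)))
E
```

```text
time: 6.3
tcp_pos: [0.6385, -0.097, 0.0469]
tcp_rot: [-0.649, -0.281, 0.649, -0.281]
wrist_force: [-0.1, 0.1, -0.9]
gripper_width: 0.0558
t 6.3 tcp [638.5 -97.   46.9] jaw yaw -0.753 w 55.8 j [-0.15  0.41 -0.08  1.08 -0.    2.17] F [-0.1  0.1 -0.9]
shift mm [  1.5  -1.  -35.9] rotvec [ 0. -0. -0.]
```

View pics/c3.png

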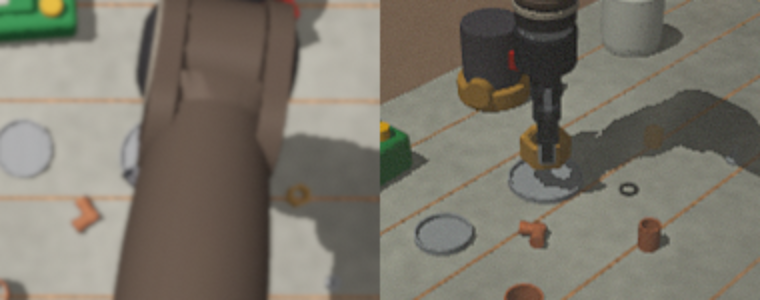

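```bash
python3 -m creep '[[1,-1,-18,0,0,0,0],[0,0,-10,0,0,0,0],[0,0,-7,0,0,0,0],[0,0,-1,0,0,0,0],[0,0,0,0,0,0,0],[0,0,0,0,0,0,0.75],[0,0,0,0,0,0,0.75],[0,0,0,0,0,0,0.78],[0,0,0,0,0,0,0.78]]';python3 go.py .594 -.2645 .12 .5 60
```

```text
time: 7.52
tcp_pos: [0.6396, -0.0974, 0.0102]
tcp_rot: [0.649, 0.281, -0.649, 0.281]
wrist_force: [-0.0, -0.2, 0.2]
gripper_width: 0.0666
t 7.53 tcp [639.6 -97.4  10.2] jaw yaw -0.753 w 66.6 j [-0.15  0.43 -0.13  1.01 -0.    2.17] F [-0.  -0.2  0.2]
shift mm [ -45.6 -167.1  109.8] rotvec [0.    0.    0.205]
```

```bash
python3 -m creep '[[0,0,15,0,0,0,0.78],[0,0,35,0,0,0,0.9],[0,0,40,0,0,0,0.7],[-11.4,-41.8,10,0,0,0.051,0.6],[-11.4,-41.8,0,0,0,0.051,0.6],[-11.4,-41.8,0,0,0,0.051,0.6],[-11.4,-41.8,0,0,0,0.051,0.6],[0,0,0,0,0,0,0.6],[0,0,0,0,0,0,0.6]]'
python3 go.py .594 -.2645 .008 .5 60
python3 - <<'E'
from plant import *
import cv2
for n in("top","side"): cv2.imwrite(f"pics/{n}4.png",snapshot(n)[:,:,::-1])
a=cv2.imread("pics/top4.png")[80:230,280:470];b=cv2.imread("pics/side4.png")[90:240,200:390]
import numpy as np
cv2.imwrite("pics/c4.png",cv2.resize(np.hstack([a,b]),(760,300)))
E
```

```text
time: 8.65
tcp_pos: [0.5941, -0.2645, 0.111]
tcp_rot: [0.617, 0.346, -0.617, 0.346]
wrist_force: [-0.0, 0.3, 0.2]
gripper_width: 0.0511
t 8.65 tcp [ 594.1 -264.5  111. ] jaw yaw -0.549 w 51.1 j [-0.42  0.38  0.03  1.22  0.    1.7 ] F [-0.   0.3  0.2]
shift mm [-1.00e-01  0.00e+00 -1.03e+02] rotvec [-0.     0.001  0.002]
```

View pics/c4.png

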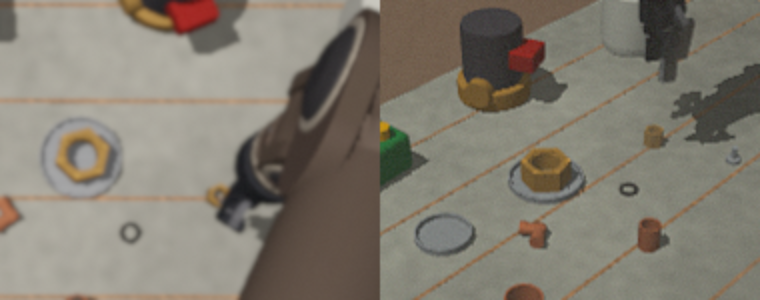

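```bash
python3 -m creep '[[0,0,-40,0,0,0,0.6],[0,0,-33,0,0,0,0.6],[0,0,-20,0,0,0,0.6],[0,0,-10,0,0,0,0.6],[0,0,0,0,0,0,0.6],[0,0,0,0,0,0,0],[0,0,0,0,0,0,0],[0,0,0,0,0,0,0],[0,0,0,0,0,0,0],[0,0,0,0,0,0,0]]';python3 go.py .386 -.2715 .12
python3 -m creep '[[0,0,12,0,0,0,0],[0,0,30,0,0,0,0],[0,0,40,0,0,0,0],[0,0,30,0,0,0,0],[0,0,0,0,0,0,0]]';python3 go.py .386 -.2715 .12
python3 - <<'E'
from plant import *
import cv2
for n in("top","side"): cv2.imwrite(f"pics/{n}5.png",snapshot(n)[:,:,::-1])
a=cv2.imread("pics/top5.png")[130:280,320:510];b=cv2.imread("pics/side5.png")[60:210,250:440]
import numpy as np
cv2.imwrite("pics/c5.png",cv2.resize(np.hstack([a,b]),(760,300)))
E
```

```text
time: 10.0
tcp_pos: [0.5948, -0.265, 0.0088]
tcp_rot: [0.617, 0.345, -0.616, 0.347]
wrist_force: [-0.4, 0.3, 6.6]
gripper_width: 0.0222
t 10.0 tcp [ 594.8 -265.     8.8] jaw yaw -0.549 w 22.2 j [-0.42  0.44 -0.12  1.01  0.    1.7 ] F [-0.4  0.3  6.6]
shift mm [-208.8   -6.5  111.2] rotvec [ 0.001  0.003 -0.   ]
time: 10.62
tcp_pos: [0.5953, -0.2654, 0.1228]
tcp_rot: [0.618, 0.344, -0.616, 0.347]
wrist_force: [-0.4, -0.6, -1.3]
gripper_width: 0.0222
t 10.62 tcp [ 595.3 -265.4  122.8] jaw yaw -0.549 w 22.2 j [-0.42  0.38  0.05  1.24 -0.    1.7 ] F [-0.4 -0.6 -1.3]
shift mm [-209.3   -6.1   -2.8] rotvec [ 0.002  0.005 -0.   ]
```

View pics/c5.png

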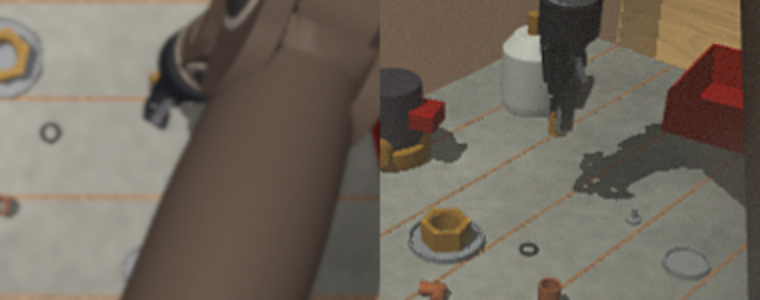

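```bash
python3 -m creep '[[-34.9,-1,0,0,0,0,0],[-34.9,-1,0,0,0,0,0],[-34.9,-1,0,0,0,0,0],[-34.9,-1,0,0,0,0,0],[-34.9,-1,0,0,0,0,0],[-34.9,-1,0,0,0,0,0],[0,0,0,0,0,0,0],[0,0,-40,0,0,0,0],[0,0,-30,0,0,0,0],[0,0,0,0,0,0,0],[0,0,0,0,0,0,0]]';python3 go.py .386 -.2715 .012
python3 - <<'E'
from plant import *
import cv2
for n in("top","side"): cv2.imwrite(f"pics/{n}6.png",snapshot(n)[:,:,::-1])
a=cv2.imread("pics/top6.png")[190:340,320:510];b=cv2.imread("pics/side6.png")[100:250,310:500]
import numpy as np
cv2.imwrite("pics/c6.png",cv2.resize(np.hstack([a,b]),(760,300)))
E
```

```text
time: 12.1
tcp_pos: [0.3851, -0.2707, 0.0497]
tcp_rot: [0.617, 0.346, -0.617, 0.346]
wrist_force: [0.2, -1.2, -0.1]
gripper_width: 0.0226
t 12.1 tcp [ 385.1 -270.7   49.7] jaw yaw -0.548 w 22.6 j [-0.61  0.09 -0.48  0.99  0.    1.51] F [ 0.2 -1.2 -0.1]
shift mm [  0.9  -0.8 -37.7] rotvec [-0.  0.  0.]
```

View pics/c6.png

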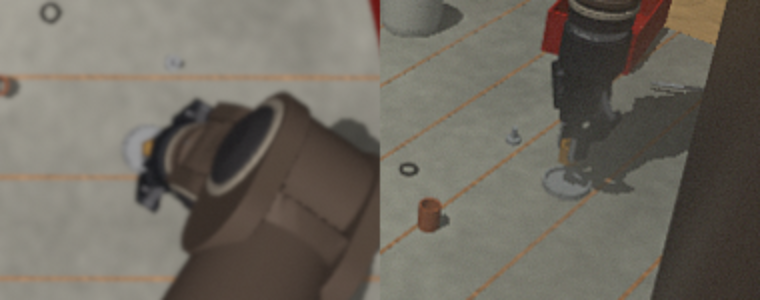

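```bash
python3 -m creep '[[1,-1,-18,0,0,0,0],[0,0,-12,0,0,0,0],[0,0,-6,0,0,0,0],[0,0,-2,0,0,0,0],[0,0,0,0,0,0,0],[0,0,0,0,0,0,0],[0,0,0,0,0,0,0.36],[0,0,0,0,0,0,0.4],[0,0,0,0,0,0,0.45]]';python3 go.py .367 .295 .2 .285 60
```

```text
time: 13.32
tcp_pos: [0.3855, -0.2716, 0.0113]
tcp_rot: [-0.617, -0.346, 0.617, -0.346]
wrist_force: [0.1, 0.3, -0.2]
gripper_width: 0.0383
t 13.32 tcp [ 385.5 -271.6   11.3] jaw yaw -0.549 w 38.3 j [-0.61  0.13 -0.54  0.91 -0.    1.51] F [ 0.1  0.3 -0.2]
shift mm [-18.5 566.6 188.7] rotvec [ 0.    -0.    -0.214]
```

```bash
python3 -m creep '[[0,0,15,0,0,0,0.5],[0,0,40,0,0,0,0.6],[0,0,45,0,0,0,0.8],[0,0,45,0,0,0,1],[-1.8,56.7,10,0,0,0.0834,1],[-1.8,56.7,0,0,0,0.0834,1],[-1.8,56.7,0,0,0,0.0834,1],[-1.8,56.7,0,0,0,0.0834,1],[-1.8,56.7,0,0,0,0.0834,1],[-1.8,56.7,0,0,0,0.0834,1],[-1.8,56.7,0,0,0,0.0834,1],[-1.8,56.7,0,0,0,0.0834,1],[-1.8,56.7,0,0,0,0.0834,1],[-1.8,56.7,0,0,0,0.0834,1],[0,0,0,0,0,0,0.8],[0,0,-40,0,0,0,0.8],[0,0,0,0,0,0,0.8]]'
python3 go.py .367 .295 .007 .285 60
cat > pic.py <<'E'
import sys,cv2,numpy as np
from plant import *
k,a,b,c,d=sys.argv[1],*map(int,sys.argv[2:6]); o=[]
for n,x,y in(("top",a,b),("side",c,d)):
    im=snapshot(n)[:,:,::-1]; cv2.imwrite(f"pics/{n}{k}.png",im); x=min(max(x,95),465);y=min(max(y,75),345);o.append(im[y-75:y+75,x-95:x+95])
cv2.imwrite(f"pics/c{k}.png",cv2.resize(np.hstack(o),(760,300)))
E
python3 pic.py 7 155 271 237 310; python3 - <<'E'
import cv2,numpy as np
a=cv2.imread("pics/top7.png")[215:290,350:445];b=cv2.imread("pics/side7.png")[150:225,355:450]
cv2.imwrite("pics/c7b.png",cv2.resize(np.hstack([a,b]),(760,300)))
E
```

```text
time: 15.45
tcp_pos: [0.3659, 0.2936, 0.1247]
tcp_rot: [0.422, 0.566, -0.426, 0.566]
wrist_force: [-0.7, -0.8, -0.1]
gripper_width: 0.0681
t 15.45 tcp [365.9 293.6 124.7] jaw yaw 0.285 w 68.1 j [ 0.68  0.05 -0.36  1.17 -0.    1.96] F [-0.7 -0.8 -0.1]
shift mm [   1.1    1.4 -117.7] rotvec [ 0.003 -0.004  0.   ]
```

View pics/c7.png

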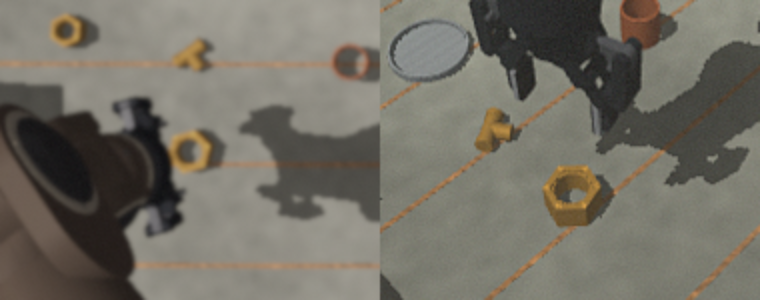

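View pics/c7b.png

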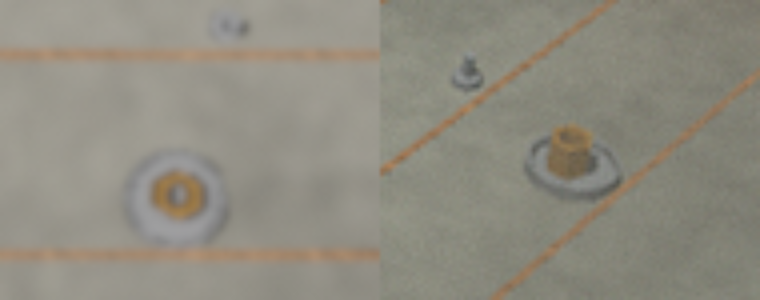

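Nut s is centred in its dish. The tee is clear of the fingers, so I'm descending on nut l.

```bash
python3 -m creep '[[1,1.4,-40,0,0,0,0.8],[0,0,-40,0,0,0,0.8],[0,0,-25,0,0,0,0.8],[0,0,-12,0,0,0,0.8],[0,0,0,0,0,0,0.8],[0,0,0,0,0,0,0],[0,0,0,0,0,0,0],[0,0,0,0,0,0,0],[0,0,0,0,0,0,0],[0,0,0,0,0,0,0]]';python3 go.py .618 .280 .13
python3 -m creep '[[0,0,12,0,0,0,0],[0,0,30,0,0,0,0],[0,0,40,0,0,0,0],[0,0,40,0,0,0,0],[0,0,0,0,0,0,0]]';python3 go.py .618 .280 .13
python3 pic.py 8 155 271 237 310
```

```text
time: 16.8
tcp_pos: [0.3695, 0.2976, 0.0111]
tcp_rot: [0.425, 0.566, -0.423, 0.566]
wrist_force: [-0.7, -0.7, 5.3]
gripper_width: 0.0437
t 16.8 tcp [369.5 297.6  11.1] jaw yaw 0.285 w 43.7 j [ 0.68  0.13 -0.54  0.9  -0.    1.96] F [-0.7 -0.7  5.3]
shift mm [248.5 -17.6 118.9] rotvec [-0.002  0.002 -0.   ]
time: 17.42
tcp_pos: [0.3702, 0.2982, 0.1355]
tcp_rot: [0.426, 0.565, -0.421, 0.567]
wrist_force: [0.4, -0.2, -1.8]
gripper_width: 0.0439
t 17.43 tcp [370.2 298.2 135.5] jaw yaw 0.285 w 43.9 j [ 0.68  0.05 -0.34  1.18 -0.    1.96] F [ 0.4 -0.2 -1.8]
shift mm [247.8 -18.2  -5.5] rotvec [-0.004  0.005 -0.   ]
```

View pics/c8.png

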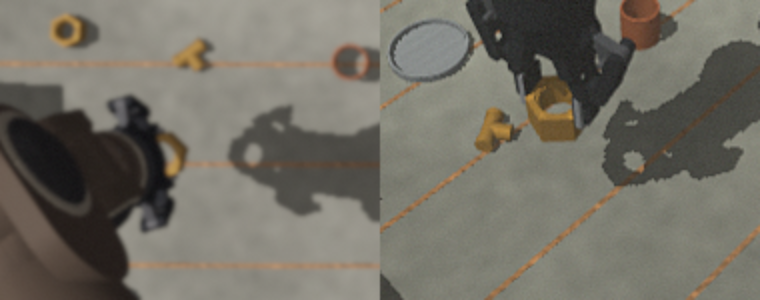

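```bash
python3 -m creep '[[41.3,-3,0,0,0,0,0],[41.3,-3,0,0,0,0,0],[41.3,-3,0,0,0,0,0],[41.3,-3,0,0,0,0,0],[41.3,-3,0,0,0,0,0],[41.3,-3,0,0,0,0,0],[0,0,0,0,0,0,0],[0,0,-40,0,0,0,0],[0,0,-40,0,0,0,0],[0,0,0,0,0,0,0],[0,0,0,0,0,0,0]]';python3 go.py .618 .280 .014
python3 pic.py 9 155 171 180 260
```

```text
time: 18.9
tcp_pos: [0.616, 0.279, 0.0524]
tcp_rot: [0.424, 0.566, -0.424, 0.566]
wrist_force: [0.4, -0.2, -0.9]
gripper_width: 0.0434
t 18.9 tcp [616.  279.   52.4] jaw yaw 0.286 w 43.4 j [0.43 0.46 0.01 1.12 0.   1.71] F [ 0.4 -0.2 -0.9]
shift mm [  2.    1.  -38.4] rotvec [-0.  0. -0.]
```

View pics/c9.png

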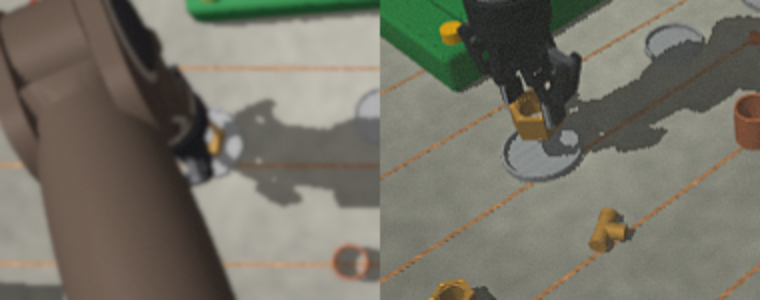

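```bash
python3 -m creep '[[1.5,1,-18,0,0,0,0],[0,0,-12,0,0,0,0],[0,0,-6,0,0,0,0],[0,0,-3,0,0,0,0],[0,0,0,0,0,0,0],[0,0,0,0,0,0,0]]';python3 go.py .618 .280 .014; python3 pic.py 10 155 171 180 260
```

```text
time: 19.75
tcp_pos: [0.617, 0.2794, 0.0141]
tcp_rot: [0.424, 0.566, -0.424, 0.566]
wrist_force: [-7.8, -3.7, 12.3]
gripper_width: 0.0436
t 19.75 tcp [617.  279.4  14.1] jaw yaw 0.285 w 43.6 j [ 0.43  0.48 -0.04  1.05  0.    1.71] F [-7.8 -3.7 12.3]
shift mm [ 1.   0.6 -0.1] rotvec [ 0. -0. -0.]
```

View pics/c10.png

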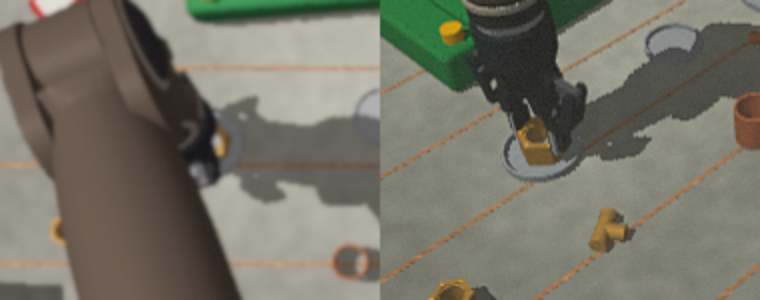

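```bash
python3 -m creep '[[0,0,0,0,0,0,0.6],[0,0,0,0,0,0,0.62],[0,0,0,0,0,0,0.66],[0,0,0,0,0,0,0.66],[0,0,15,0,0,0,0.66],[0,0,35,0,0,0,0.66],[0,0,40,0,0,0,0.66],[0,0,20,0,0,0,0.66],[0,0,0,0,0,0,0.66]]';python3 go.py .510 .446 .12 .5 60
```

```text
time: 20.98
tcp_pos: [0.6191, 0.2804, 0.1254]
tcp_rot: [0.425, 0.565, -0.422, 0.567]
wrist_force: [-0.4, 0.5, -0.8]
gripper_width: 0.0563
t 20.98 tcp [619.1 280.4 125.4] jaw yaw 0.285 w 56.3 j [0.43 0.43 0.13 1.27 0.   1.71] F [-0.4  0.5 -0.8]
shift mm [-109.1  165.6   -5.4] rotvec [-0.003  0.004  0.215]
```

```bash
python3 -m creep '[[-21.8,33.1,0,0,0,0.043,0.66],[-21.8,33.1,0,0,0,0.043,0.66],[-21.8,33.1,0,0,0,0.043,0.66],[-21.8,33.1,0,0,0,0.043,0.66],[-21.8,33.1,0,0,0,0.043,0.66],[0,0,0,0,0,0,0.66],[0,0,0,0,0,0,0.66]]';python3 go.py .510 .446 .008 .5 60; python3 pic.py 11 120 211 150 290
```

```text
time: 21.85
tcp_pos: [0.5085, 0.4448, 0.1214]
tcp_rot: [0.36, 0.608, -0.361, 0.608]
wrist_force: [-0.3, -1.0, 0.0]
gripper_width: 0.0563
t 21.85 tcp [508.5 444.8 121.4] jaw yaw 0.5 w 56.3 j [ 0.72  0.43  0.12  1.26 -0.    1.79] F [-0.3 -1.   0. ]
shift mm [   1.5    1.2 -113.4] rotvec [ 0.001 -0.001 -0.   ]
```

View pics/c11.png

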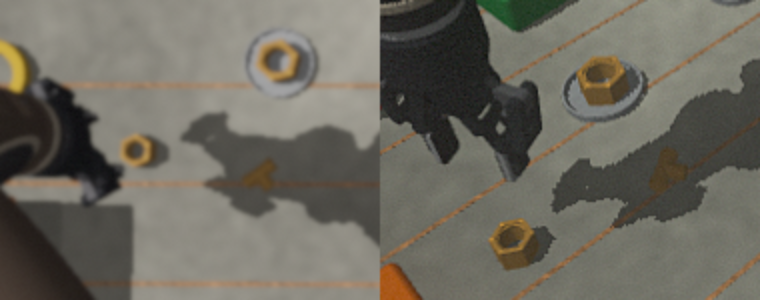

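```bash
python3 - <<'E'
from fit import *
ims={n:cv2.imread(f"pics/{n}11.png") for n in("top","side")}
a=(165,166);b=(157,253)
for v in ("top","side"):
    print(v,fit(ims,{"top":a,"side":b},lambda p:nutpts(p[0],p[1],.003,p[3],.045,.028),[.618,.28,0,0],(v,)))
o=[cv2.resize(ims[n][y-20:y+20,x-25:x+25],(400,320),interpolation=cv2.INTER_CUBIC) for n,(x,y) in(("top",a),("side",b))]
cv2.imwrite("pics/c12.png",np.hstack(o))
E
```

```text
top (array([0.61910402, 0.27697877, 0.00735293, 0.41717383]), np.float64(0.1243434082493757))
side (array([0.61740088, 0.27852922, 0.00262137, 0.27586271]), np.float64(0.035457834678541605))
```

View pics/c12.png

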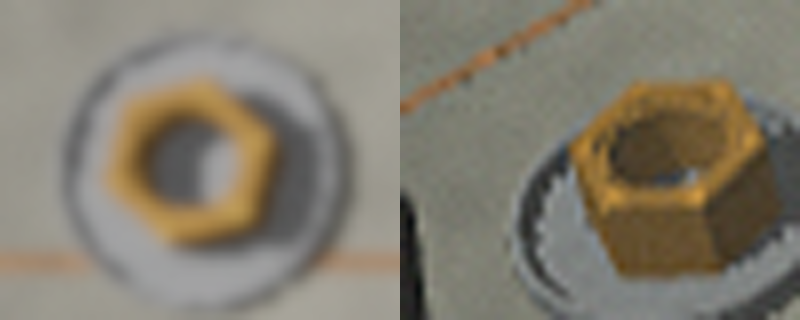

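Nut l is flat and centred to within about 3 mm. Next is nut m.

```bash
python3 -m creep '[[1,1,-40,0,0,0,0.66],[0,0,-40,0,0,0,0.66],[0,0,-22,0,0,0,0.66],[0,0,-11,0,0,0,0.66],[0,0,0,0,0,0,0.66],[0,0,0,0,0,0,0],[0,0,0,0,0,0,0],[0,0,0,0,0,0,0],[0,0,0,0,0,0,0],[0,0,0,0,0,0,0]]';python3 go.py .651 .069 .13
python3 -m creep '[[0,0,12,0,0,0,0],[0,0,30,0,0,0,0],[0,0,40,0,0,0,0],[0,0,40,0,0,0,0],[0,0,0,0,0,0,0]]';python3 go.py .651 .069 .13
python3 pic.py 13 120 211 150 290
```

```text
time: 23.2
tcp_pos: [0.5107, 0.447, 0.0111]
tcp_rot: [0.362, 0.608, -0.36, 0.609]
wrist_force: [0.5, -0.6, 5.9]
gripper_width: 0.0322
t 23.2 tcp [510.7 447.   11.1] jaw yaw 0.5 w 32.2 j [ 0.72  0.48 -0.04  1.04 -0.    1.79] F [ 0.5 -0.6  5.9]
shift mm [ 140.3 -378.   118.9] rotvec [-0.002  0.002 -0.   ]
time: 23.82
tcp_pos: [0.5112, 0.4477, 0.1361]
tcp_rot: [0.363, 0.607, -0.358, 0.609]
wrist_force: [0.2, -0.2, -0.4]
gripper_width: 0.0323
t 23.82 tcp [511.2 447.7 136.1] jaw yaw 0.5 w 32.3 j [0.72 0.43 0.15 1.29 0.   1.79] F [ 0.2 -0.2 -0.4]
shift mm [ 139.8 -378.7   -6.1] rotvec [-0.005  0.005 -0.   ]
```

View pics/c13.png

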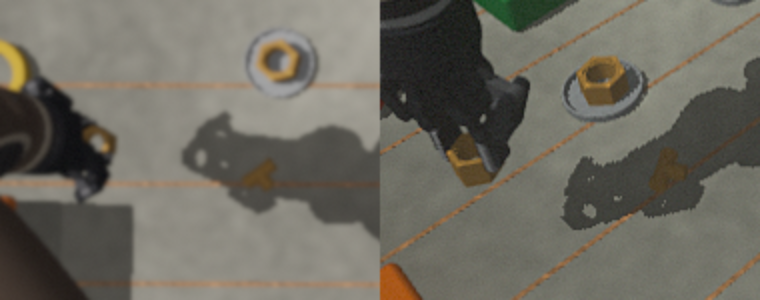

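```bash
python3 -m creep '[[15.6,-42.1,0,0,0,0,0],[15.6,-42.1,0,0,0,0,0],[15.6,-42.1,0,0,0,0,0],[15.6,-42.1,0,0,0,0,0],[15.6,-42.1,0,0,0,0,0],[15.6,-42.1,0,0,0,0,0],[15.6,-42.1,0,0,0,0,0],[15.6,-42.1,0,0,0,0,0],[15.6,-42.1,0,0,0,0,0],[0,0,0,0,0,0,0],[0,0,-40,0,0,0,0],[0,0,-40,0,0,0,0],[0,0,0,0,0,0,0],[0,0,0,0,0,0,0]]';python3 go.py .651 .069 .014
python3 pic.py 14 252 154 232 200
```

```text
time: 25.68
tcp_pos: [0.6502, 0.068, 0.052]
tcp_rot: [0.36, 0.608, -0.36, 0.608]
wrist_force: [0.0, -0.8, -1.3]
gripper_width: 0.0324
t 25.68 tcp [650.2  68.   52. ] jaw yaw 0.501 w 32.4 j [ 0.1   0.42 -0.05  1.1   0.    1.17] F [ 0.  -0.8 -1.3]
shift mm [  0.8   1.  -38. ] rotvec [-0.  0. -0.]
```

View pics/c14.png

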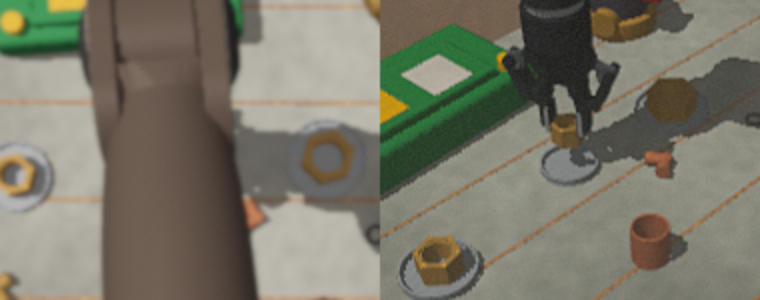

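```bash
python3 -m creep '[[0.5,1,-18,0,0,0,0],[0,0,-12,0,0,0,0],[0,0,-6,0,0,0,0],[0,0,-2,0,0,0,0],[0,0,0,0,0,0,0],[0,0,0,0,0,0,0]]';python3 -m creep '[[0,0,0,0,0,0,0.5],[0,0,0,0,0,0,0.52],[0,0,0,0,0,0,0.55],[0,0,0,0,0,0,0.55],[0,0,15,0,0,0,0.55],[0,0,40,0,0,0,0.55],[0,0,40,0,0,0,0.55],[0,0,40,0,0,0,0.55],[-62,0,20,0,0,0,0.55],[-62,0,0,0,0,0,0.55],[-62,0,0,0,0,0,0.55],[-62,0,0,0,0,0,0.55],[0,0,0,0,0,0,0.55],[0,0,0,0,0,0,0.55]]'
python3 pic.py 15 252 154 232 200
```

```text
time: 26.52
tcp_pos: [0.65, 0.0683, 0.0141]
tcp_rot: [0.361, 0.608, -0.361, 0.608]
wrist_force: [-5.5, 0.0, 7.5]
gripper_width: 0.0326
time: 28.28
tcp_pos: [0.4061, 0.0685, 0.1689]
tcp_rot: [0.361, 0.607, -0.36, 0.609]
wrist_force: [0.3, 0.3, -0.2]
gripper_width: 0.0471
```

View pics/top15.png

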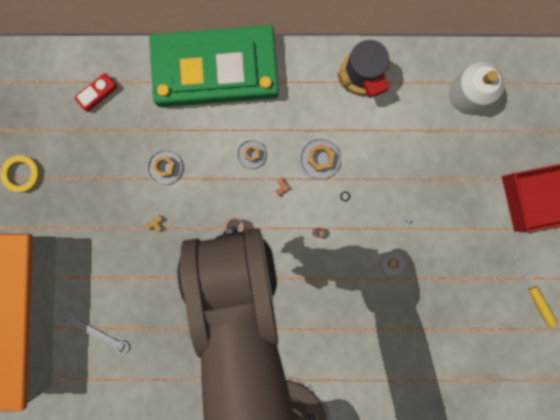

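View pics/side15.png

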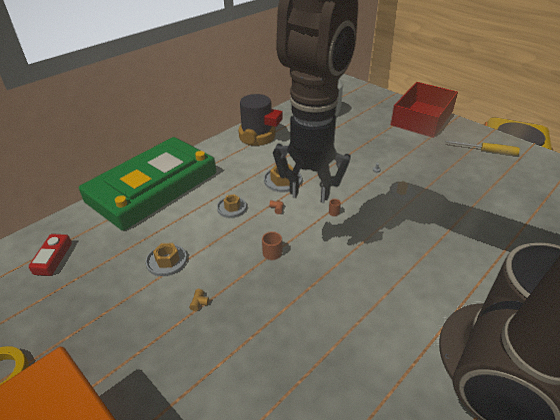

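```bash
python3 - <<'E'
from fit import *
D={"xl":(.640,-.098,.057,.03,5,4,11,11),"l":(.618,.28,.045,.028,15,15),"m":(.651,.069,.034,.026,15,15),"s":(.386,-.2715,.024,.024,7,7)}
for k,(x,y,af,h,*f) in D.items():
    for v in("top","side"):
        i=15 if v=="top" and k!="s" else {"xl":7,"l":15,"m":15,"s":7}[k]
        ims={v:cv2.imread(f"pics/{v}{i}.png")}; c=proj(v,[[x,y,.015]])[0]
        p,s=fit(ims,{v:c},lambda p:nutpts(p[0],p[1],.003,p[3],af,h),[x,y,0,0],(v,))
        print(k,v,"offset mm",((p[:2]-[x,y])*1000).round(1),"misfit",round(s,3))
E
python3 - <<'E'
import cv2,numpy as np
o=[]
for f,x,y in(("top15",165,167),("top15",252,154),("top15",321,158),("top7",394,264),("side15",167,257),("side15",232,204),("side7",283,175),("side7",402,188)):
    o.append(cv2.resize(cv2.imread(f"pics/{f}.png")[y-22:y+22,x-24:x+24],(195,180),interpolation=cv2.INTER_CUBIC))
cv2.imwrite("pics/c16.png",np.vstack([np.hstack(o[:4]),np.hstack(o[4:])]))
E
```

```text
xl top offset mm [ 1.8 -1.1] misfit 0.08
xl side offset mm [0.2 0.8] misfit 0.057
l top offset mm [ 1.5 -2.2] misfit 0.128
l side offset mm [-0.6 -1.6] misfit 0.038
m top offset mm [-0.3 -1.7] misfit 0.176
m side offset mm [-1.2 -0.2] misfit 0.06
s top offset mm [ 2.7 -1.9] misfit 0.216
s side offset mm [  8.6 -15.1] misfit 1.204
```

View pics/c16.png

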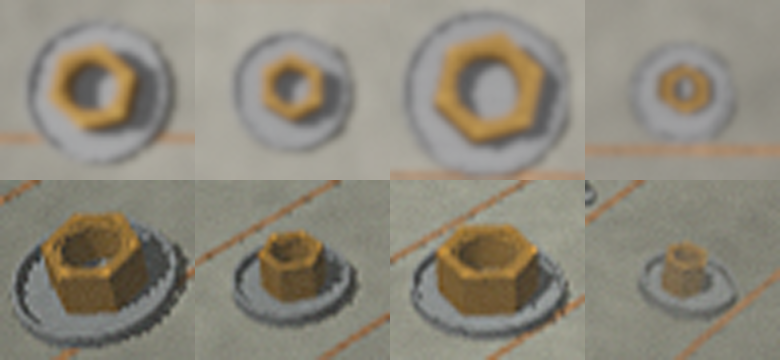

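```bash
python3 -c "
from plant import *
print(get_obs()['time'],get_obs()['wrist_force']); print(finish_job())"
```

```text
28.375 [-0.40263843 -0.14070357  0.3138543 ]
the job is handed in; nothing more can be done
None
```

All four nuts are in the dishes of their own size, and the job was handed in at 28.4 s. I set each nut on its dish's floor and then opened the gripper only slightly to let go.

- **Nuts:** In the last pictures all four lie flat near the middle of their dishes. For nuts xl, l and m, the fits in both views put them within about 3 mm of centre.
- **Nut s:** Its top-view fit gave about 3 mm off centre. Its side-view fit failed (misfit 1.2, the colour mask lost the small nut), so its flatness rests on looking at the side picture, where it sits level.
- **Heights:** The first joint two-view height fits came out about 3 to 8 mm too low, and dish_s's failed outright. I worked from the stated heights with single-view positions. For each nut, and each dish except dish_s (side fit failed), these agreed to about 3 mm between the two views. The exception was nut s, about 7 mm apart, so I used its top-view position and the grip closed on it cleanly.
- **Sleeves:** I never touched them, and both stand upright in the last side picture. I did not re-measure their positions.
- **Robot:** At hand-in it hung clear, with the TCP at z = 0.17 m and a wrist force under 1 N.

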